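Clear the engraving station and hold the bottle cradle open

TASK

Get the engraving station ready for the next large bottle: put both bottle stoppers in the square wooden box and the engraving pen flat in the long metal tray, leaving the bottle, the brush and the sign where they are. Then press the bottle cradle's spring-return lever down past its first two notches to the third (not on to the stop below it), and finish while still holding it there, so that the jaws stay open for the engraver.

Things in the scene. Friction and masses are not known exactly. Their poses are not given: they have to be found in the camera images.
- stopper_a_mid (a point): Centre (24 mm above its underside) of one bottle stopper. It stands on its wooden cap (32 mm diameter, 22 mm high) with its cork (20 mm diameter, 26 mm high) pointing up; 48 mm high in all, 30 g or so. The cork can be gripped from above from any side. z is its axis.
- stopper_b_mid (a point): Centre of the other, identical bottle stopper.
- pen_mid (a point): Centre of the cordless engraving pen lying on the thin (1 mm) grey work mat: an aluminium bar 104 mm long (along its x axis), 18 mm wide (y), 18 mm high (z), with a black nose and a steel tip that reach 24 mm further at its +x end. 60 g or so. The point is the centre of the bar, 9 mm above its underside.
- pen_tray: Long low open metal tray for the pen, fixed to the table: 200 mm along its x axis, 98 mm along y, 24 mm high outside, walls and floor 4 mm thick. Origin at the centre of its underside. It and the stopper box may swap places.
- stopper_box: Square open wooden box for the stoppers, fixed to the table: 118 x 118 mm, 42 mm high outside, walls and floor 4 mm thick. Origin at the centre of its underside.
- cradle_base (a point): Bottle cradle, fixed to the table: this point is on the table at the centre of the lever housing's underside. The aluminium housing is 70 mm (x) by 60 mm (y) by 118 mm high; the lever sticks out of its -y face; on its +y side lie a bed (from 30 to 270 mm along y, 220 mm wide in x) and two padded jaws up to 88 mm high, which the lever opens. Axes: x, y along the cradle, z up.
- lever_pad (a point): Centre of the top face of the lever's grey finger pad, 44 mm (cradle x) by 40 mm (cradle y), 10 mm thick, 80 mm from the housing's centre toward the cradle's -y, so 30 mm clear of the housing's face to the pad's near edge. 105 mm above the table when the lever is up. Its axes are the cradle's; it moves straight down with the lever.
- lever (a joint): How far the lever is pressed down, in m: 0 is up (where it starts), notches that are felt as clicks at 0.014, 0.028 and 0.042, end stop at 0.052. A spring always pushes it back up, with about 3.7 N at the top rising to about 8 N at the third notch, and each notch adds or takes about 1.5 N; no notch holds the lever by itself. Each mm of press moves each jaw 0.6 mm outward.
- bottle: Standing amber bottle with a wooden cap, 80 mm diameter, 215 mm high, beyond the work. Leave alone. Origin at the centre of its underside.
- brush: Dusting brush lying beyond the work. Leave alone.
- sign: Blank desk sign, 160 mm wide, 107 mm high, standing between the robot and the cradle. Leave alone. Origin at the centre of its underside.
Not all that is in view belongs to the job. Of the things shaped like the stopper_box, the wooden one is meant.

How it is judged:
By the outcome, as a careful person would: the job done as asked, in the order asked, and still so for the second after the job is handed in, while the arm keeps its last pose, push and grip.
It also fails if it takes over 72 s, if anything falls off the work surface, if the arm or the gripper's body presses on something with over 40 N, if the wrist force passes 120 N, or if a joint passes its speed limit or range.

ROBOT

A 6-joint arm with a two-finger parallel gripper is mounted at the origin on the work surface. World frame = base frame: x ahead of the robot, y to its left, z up, the work surface at z = 0. Lengths are in m, angles in rad, forces in N, time in s.
With the tool pointing down it reaches from about 0.275 to 0.75 m from the base axis. Payload 10.2 kg.
Tool frame: the origin (TCP) lies between the finger pads; the fingertips stand 25 mm ahead of it and the grasp point (between the pads) lies 6 mm ahead of it (finger_overhang is the distance from the TCP to the fingertips, in m); z points along the fingers, y is the line along which they close (so a half turn about z gives the same grasp; the last joint's range is limited). The gripper opens to 88 mm and grips with 3 to 60 N. Pads are 18 mm wide; open, the fingers measure 123 mm over their backs; the gripper's body (75 mm by 187 mm) begins 45 mm behind the grasp point.
Start: joints at [-1.397, 0.313, 1.498, -0, 1.331, -0.223], TCP at [0.203, -0.484, 0.264] pointing down, gripper open.
Joint ranges: [-2.94, 2.94], [-0.97, 2.17], [0.19, 2.56], [-1.23, 4.37], [0.02, 3.11], [-2.88, 2.88]. Speed limits (rad/s): [2.39, 2.39, 3.01, 3.14, 3.14, 3.14].

INTERFACE

Orientations are given as a unit quaternion [x, y, z, w].
In Python, from station import sense, capture, job_done, finger_overhang gives the robot as it stands.
- The arm moves only by the tool step_arm, never from a script. Its argument "motion" is text: rows parted by semicolons, each of 7 numbers parted by spaces: the finger opening in mm, from 0 to 88.1, then the shift along the tool's x, y, z in mm, then the turn, a rotation vector about the tool's x, y, z in rad. In form: grip x y z ax ay az; .... A call has 1 to 8 rows; each row shifts and turns the commanded pose from where the row before left it, along the tool's axes as they then stand; what a row does not reach is not made up. A row lasts 1/12 s, in which the tool goes at most 41.7 mm and 7.16 degrees, less where a joint would pass 70% of its speed; a pose out of reach is approached as far as the arm can. A call with a gripper value outside its range is refused whole. The fingers move at their own pace and stop on an object; "squeeze" is the grip in N (left out, the last holds). Time passes only in rows, so rows that do not move let the fingers close. It gives the time, the measured TCP pose, the force, the opening and the grip force at its end, in the units of the state.
- sense(): the state, without advancing time (a new reading comes with each control period).
- capture(name): name is "scene" or "side" or "wrist"; returns a dict with "pixels" (384x512x3 uint8, red, green, blue), "fov_y" (degrees; the focal length in pixels is half the picture's height over the tangent of half this angle, whatever the lens; pixels are square), "cx", "cy" (the principal point, pixels), "rvec" (rotation vector, rad) and "tvec" (3), from world to camera coordinates, as OpenCV has them; the wrist camera has in their place "T_tool_cam" (4x4, takes a point from camera to tool coordinates, whose origin is the TCP and whose axes are the flange's). Camera axes: x right, y down, z forward; pixel columns grow to the right and rows downward; lengths in m; the calibration is good to about 2 mm. A picture is of the moment at which its call begins: read the wrist's pose just before it. There is no depth.
- job_done(): hands the job in; it is judged then, once.
The state is a dict: "time": time; "q": joint angles; "qvel": joint speeds; "tau": joint torques, N m; "eef_pos": TCP position; "tool_rot": TCP orientation; "force": force on the tool from outside, world axes, zero at the start; "moment": the same for the moment, N m; "gripper_width": finger opening in m; "grasp_force": force on a finger pad.
Only numpy, scipy, OpenCV 4.12 (cv2) and the standard library are available. Lean on these libraries where they do the work, as an engineer would, in place of code of your own. Each camera call takes 0.05 s, during which the arm holds its last target. There are 200 camera calls.

## Working session

There is one attempt and no reset: what is moved stays moved. The work goes in short steps, Python scripts to look and compute and a tool call to move; the robot and the scene stay as the last step left them, time stands still between calls to the robot, and variables do not carry over. Pictures are saved under pics/ and viewed, at most 10 in all, crops included, and the job is handed in when it is done.

Besides the shell and the picture viewer there is one more tool, called as name(argument=value, ...), one argument or row to a line, values as JSON. step_arm: Moves the arm, as the interface text tells. Its arguments: {"type":"object","properties":{"motion":{"type":"string"},"squeeze":{"type":"number"}},"required":["motion"]}

```bash
ls; mkdir -p pics; cat > h.py <<'E'
import numpy as np, cv2, json
from scipy.spatial.transform import Rotation as R
from station import sense, capture, job_done, finger_overhang
def cam(name):
    s=sense(); c=capture(name); im=c["pixels"]; f=im.shape[0]/2/np.tan(np.radians(c["fov_y"])/2)
    K=np.array([[f,0,c["cx"]],[0,f,c["cy"]],[0,0,1]])
    if "rvec" in c:
        Rm=cv2.Rodrigues(np.array(c["rvec"],float))[0]; t=np.array(c["tvec"],float).ravel()
        T=np.eye(4); T[:3,:3]=Rm.T; T[:3,3]=-Rm.T@t
    else:
        W=np.eye(4); W[:3,:3]=R.from_quat(s["tool_rot"]).as_matrix(); W[:3,3]=s["eef_pos"]
        T=W@np.array(c["T_tool_cam"])
    return im,K,T
def onplane(K,T,uv,z):
    uv=np.atleast_2d(uv).astype(float); d=np.c_[uv,np.ones(len(uv))]@np.linalg.inv(K).T@T[:3,:3].T
    o=T[:3,3]; return o+d*((z-o[2])/d[:,2])[:,None]
def proj(K,T,P):
    P=np.atleast_2d(P).astype(float); c=(P-T[:3,3])@T[:3,:3]; p=c@K.T; return p[:,:2]/p[:,2:]
def save(im,n,k=1): cv2.imwrite(f"pics/{n}.png",cv2.resize(im[:,:,::-1],None,fx=k,fy=k,interpolation=cv2.INTER_CUBIC))
E
python3 - <<'E'
from h import *
for n in ["scene","side","wrist"]:
    im,K,T=cam(n); np.savez(n,im=im,K=K,T=T); save(im,n,1.5); print(n,K[0,0],K[:2,2],T[:3,3].round(3),T[:3,2].round(3))
s=sense(); print(s["tool_rot"],s["eef_pos"],s["force"],s["gripper_width"],finger_overhang)
E
```

```text
pics
scene 349.5734518758649 [255.55282619 190.60975827] [1.165 0.493 0.713] [-0.585 -0.568 -0.579]
side 478.6419521035 [254.02399576 184.79298943] [ 0.461 -1.292  0.953] [ 0.063  0.81  -0.583]
wrist 318.23970724944235 [256.55547739 193.55555542] [ 0.264 -0.459  0.384] [-0.242 -0.101 -0.965]
[ 9.80387573e-01  1.97078697e-01  2.13219526e-05 -4.39987865e-04] [ 0.2028574  -0.48408148  0.26331767] [-0.25957007 -0.37389629  0.40806187] 0.08812923120754045 0.025
```

View pics/scene.png

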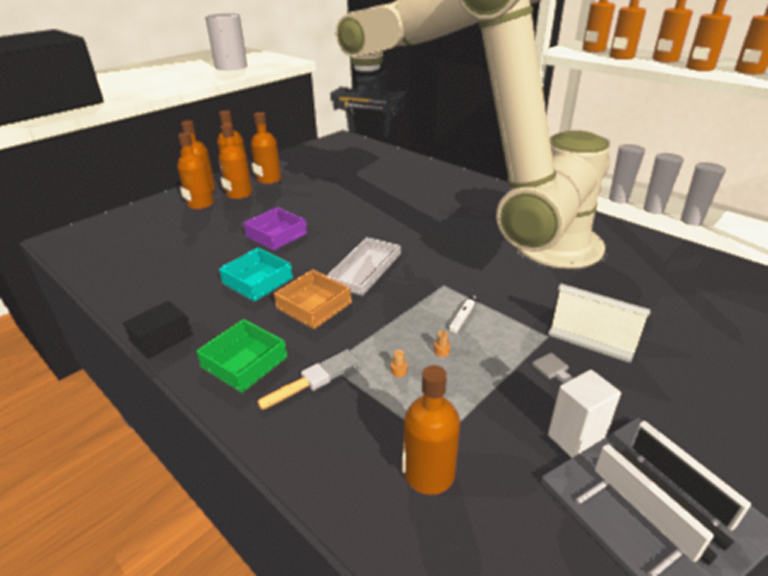

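View pics/side.png

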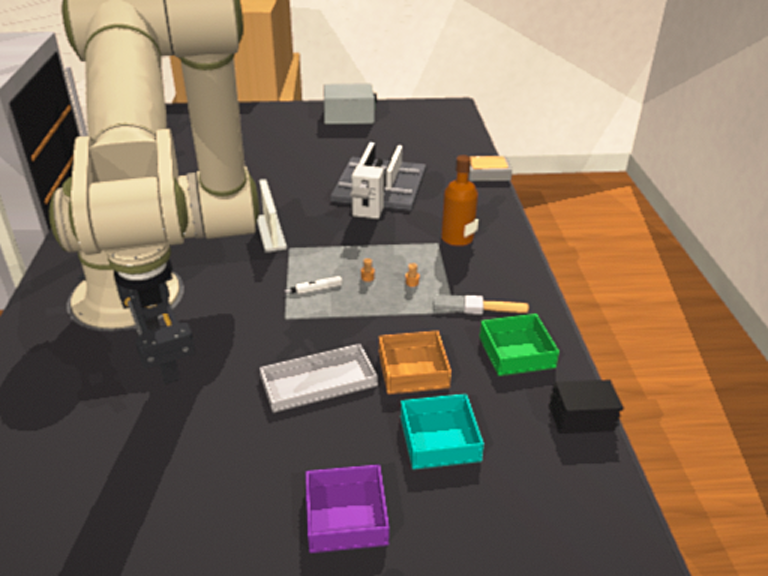

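Candidates in the side picture (1.5x):
- **Boxes:** orange-brown at (415,360), green (518,345), teal (442,430), purple (346,507) and black (588,405). The orange-brown one is the wooden one.
- **Stoppers:** (368,270) and (412,274). The amber bottle at (460,205) is not one.
- **Pen:** (318,286), nose at (291,291). The brush at (480,305) is not it.
- **Tray:** (318,377).
- **Lever pad:** (350,252), in front of the housing at (367,195).

Next I'll measure these and take a crop.

```bash
python3 - <<'E'
from h import *
def comps(n,m,im,amin=25):
    k,l,st,ce=cv2.connectedComponentsWithStats(m.astype(np.uint8))
    return [(st[i],ce[i],l==i) for i in range(1,k) if st[i][4]>=amin]
D={n:np.load(n+".npz") for n in ["side","scene"]}
for n in D:
    im,K,T=[D[n][k] for k in("im","K","T")]
    hsv=cv2.cvtColor(im,cv2.COLOR_RGB2HSV)
    m=(hsv[...,0]<20)&(hsv[...,1]>110)&(hsv[...,2]>90)
    m[:140 if n=="side" else 120]=0
    print(n,"orange")
    for st,ce,l in comps(n,m,im):
        if st[4]>8000: continue
        print(st,ce.round(1),onplane(K,T,ce,.024)[0].round(3))
    m=(hsv[...,1]<40)&(hsv[...,2]>140)
    m[:140]=0
    print(n,"white")
    for st,ce,l in comps(n,m,im):
        if st[4]>6000: continue
        r=cv2.minAreaRect(np.argwhere(l)[:,::-1].astype(np.float32)); b=cv2.boxPoints(r)
        print(st,ce.round(1),onplane(K,T,ce,.012)[0].round(3),"box",onplane(K,T,b,.018)[:,:2].round(3).tolist())
im=D["side"]["im"]; save(im[90:275,170:370],"crop",3.2)
E
```

```text
side orange
[294 140  24  24 440] [304.3 150.6] [0.763 0.206 0.024]
[241 172   9  16 105] [244.8 180.2] [0.532 0.029 0.024]
[270 176  10  15 107] [274.6 183.6] [0.631 0.003 0.024]
[323 202  30   7 118] [337.2 205.5] [ 0.815 -0.127  0.024]
[ 252  220   49   43 1737] [275.8 241. ] [ 0.604 -0.279  0.024]
side white
[  4 140  25  40 585] [ 16.9 154.7] [-0.293  0.259  0.012] box [[-0.374, 0.357], [-0.321, 0.402], [-0.189, 0.124], [-0.239, 0.089]]
[235 140  18   5  80] [244.1 141.8] [0.545 0.303 0.012] box [[0.51, 0.309], [0.575, 0.305], [0.573, 0.275], [0.509, 0.279]]
[172 143  19  25 219] [180.1 155.9] [0.304 0.215 0.012] box [[0.262, 0.294], [0.313, 0.32], [0.346, 0.144], [0.299, 0.122]]
[ 190  162  132   51 4282] [245.  188.2] [ 0.531 -0.001  0.012] box [[0.339, 0.142], [0.81, 0.141], [0.764, -0.129], [0.353, -0.124]]
[  0 174  11  32 139] [  3.4 193.3] [-0.259  0.019  0.012] box [[-0.243, -0.052], [-0.305, 0.125], [-0.271, 0.123], [-0.212, -0.054]]
[ 79 178  30   8  87] [ 93.9 182.8] [0.023 0.061 0.012] box [[-0.025, 0.06], [0.068, 0.079], [0.076, 0.046], [-0.015, 0.028]]
[ 173  229  
[... 963 characters left out ...]
-0.322], [0.261, -0.404], [0.317, -0.255], [0.546, -0.198]]
[ 366  189   68   52 1614] [397.8 213.8] [0.249 0.222 0.012] box [[0.373, 0.168], [0.183, 0.1], [0.144, 0.29], [0.327, 0.332]]
[ 201  191  163   89 5597] [290.7 233.4] [0.545 0.031 0.012] box [[0.767, -0.116], [0.177, -0.076], [0.415, 0.223], [0.845, 0.131]]
[ 356  236   58   69 2062] [386.4 270.9] [0.49  0.304 0.012] box [[0.442, 0.184], [0.301, 0.27], [0.513, 0.401], [0.622, 0.328]]
[426 280  75  74 579] [467.7 314.7] [0.487 0.5   0.012] box [[0.467, 0.394], [0.393, 0.405], [0.505, 0.576], [0.563, 0.561]]
[ 385  296   91   88 2162] [434.2 337.1] [0.594 0.466 0.012] box [[0.673, 0.363], [0.535, 0.371], [0.586, 0.549], [0.7, 0.528]]
```

View pics/crop.png

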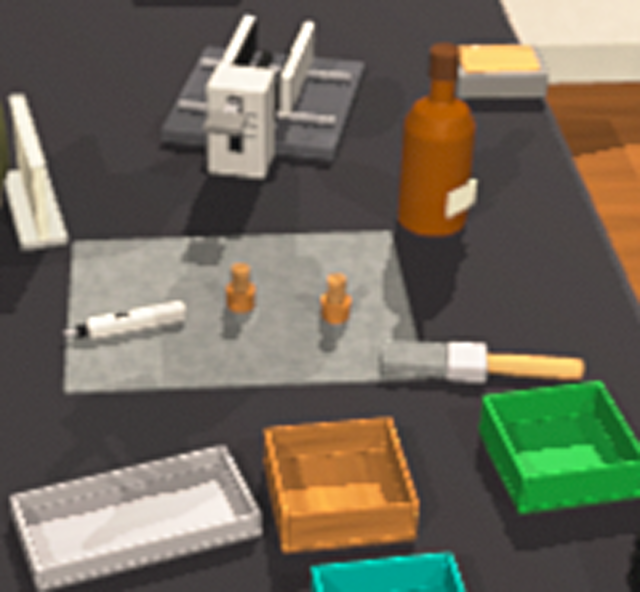

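The crop shows the stoppers at (240,290) and (336,300) and the pen's white bar from (88,330) to (186,310) with its nose to the left. The wooden box is at (340,485), the tray at (135,515) and the lever at (230,115) on the housing. Moving to a point between the mat and the boxes for a close wrist view.

step_arm(
  motion="88 0 0 0 0 0 0.099; 88 0 0 0 0 0 0.099; 88 0 0 0 0 0 0.099; 88 0 0 0 0 0 0.099; 88 25 -31 0 0 0 0; 88 25 -31 0 0 0 0; 88 25 -31 0 0 0 0; 88 25 -31 0 0 0 0",
)

```text
time: 0.82
eef_pos: [0.3034, -0.3586, 0.2635]
tool_rot: [1.0, 0.0, -0.0, -0.0]
force: [0.7, -0.7, 1.1]
gripper_width: 0.088
grasp_force: 0.0
```

step_arm(
  motion="88 25 -31 0 0 0 0; 88 25 -31 0 0 0 0; 88 25 -31 0 0 0 0; 88 25 -31 0 0 0 0; 88 25 -31 0 0 0 0; 88 25 -31 0 0 0 0; 88 25 -31 0 0 0 0; 88 25 -31 0 0 0 0",
)

```text
time: 1.48
eef_pos: [0.5034, -0.11, 0.2637]
tool_rot: [1.0, 0.0, -0.0, -0.0]
force: [1.0, -0.3, -0.3]
gripper_width: 0.0878
grasp_force: 0.0
```

```bash
python3 - <<'E'
from h import *
s=sense(); print(s["time"],s["eef_pos"],R.from_quat(s["tool_rot"]).as_matrix().round(3).tolist())
im,K,T=cam("wrist"); np.savez("w1",im=im,K=K,T=T); save(im,"w1",1.5); print(T.round(3))
E
```

```text
1.4833 [ 0.50343497 -0.11004937  0.26365657] [[1.0, 0.001, -0.0], [0.001, -1.0, 0.0], [-0.0, -0.0, -1.0]]
[[ 0.001 -0.965 -0.262  0.57 ]
 [-1.    -0.    -0.002 -0.111]
 [ 0.002  0.262 -0.965  0.385]
 [ 0.     0.     0.     1.   ]]
```

View pics/w1.png

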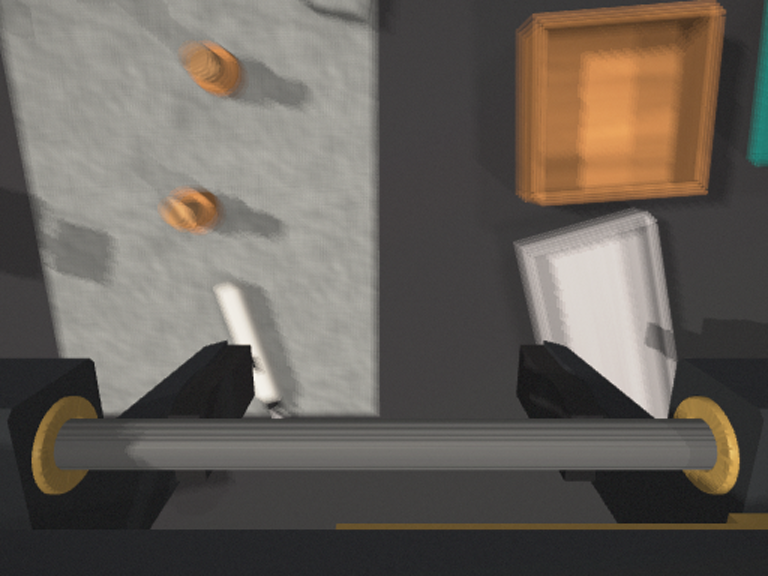

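The wrist view (1.5x) shows stoppers at (213,68) and (190,210), the pen from (226,285) to (270,405), the box rim at (518,15)–(722,5)–(708,195)–(520,202), and the tray's far edge at (516,243)–(655,212).

```bash
python3 - <<'E'
from h import *
d=np.load("w1.npz"); im,K,T=d["im"],d["K"],d["T"]
hsv=cv2.cvtColor(im,cv2.COLOR_RGB2HSV)
m=((hsv[...,0]<20)&(hsv[...,1]>110)&(hsv[...,2]>90)).astype(np.uint8); m[:,200:]=0; m[230:]=0
k,l,st,ce=cv2.connectedComponentsWithStats(m)
for i in range(1,k):
    if st[i][4]>60: print("stop",st[i],onplane(K,T,ce[i],.022).round(4))
s=1/1.5
print("box z.042",onplane(K,T,np.array([[518,20],[722,5],[708,192],[520,202]])*s,.042).round(3).tolist())
print("pen z.019",onplane(K,T,np.array([[227,286],[268,400],[280,412]])*s,.014).round(3).tolist())
print("tray z.024",onplane(K,T,np.array([[516,243],[653,212],[536,340],[672,360]])*s,.024).round(3).tolist())
# side/scene: tray & box
d=np.load("side.npz"); K,T=d["K"],d["T"]
c=lambda p:np.array(p)/3.2+[170,90]
print("side pen",onplane(K,T,c([[88,330],[186,310],[68,333]]),.014).round(3).tolist())
print("tray",onplane(K,T,c([[12,497],[222,450],[260,518],[38,575]]),.02).round(3).tolist())
print("box",onplane(K,T,c([[265,432],[390,420],[415,488],[283,500]]),.042).round(3).tolist())
E
```

```text
stop [126  30  33  33 793] [[0.632  0.0081 0.022 ]]
stop [111 127  34  27 645] [[0.5344 0.0333 0.022 ]]
box z.042 [[0.658, -0.197, 0.042], [0.667, -0.327, 0.042], [0.549, -0.339, 0.042], [0.542, -0.207, 0.042]]
pen z.019 [[0.473, 0.015, 0.014], [0.372, -0.011, 0.014], [0.361, -0.021, 0.014]]
tray z.024 [[0.51, -0.211, 0.024], [0.533, -0.312, 0.024], [0.431, -0.233, 0.024], [0.413, -0.346, 0.024]]
side pen [[0.374, -0.021, 0.014], [0.475, 0.008, 0.014], [0.353, -0.025, 0.014]]
tray [[0.313, -0.274, 0.02], [0.502, -0.223, 0.02], [0.531, -0.315, 0.02], [0.341, -0.372, 0.02]]
box [[0.541, -0.226, 0.042], [0.658, -0.216, 0.042], [0.667, -0.309, 0.042], [0.551, -0.317, 0.042]]
```

step_arm(
  motion="88 26 -23.5 20 0 0 0; 88 26 -23.5 20 0 0 0; 88 26 -23.5 20 0 0 0; 88 26 -23.5 20 0 0 0; 88 25 -24 20 0 0 0; 88 0 0 40 0 0 0; 88 0 0 40 0 0 0; 88 0 0 32 0 0 0",
)

```text
time: 2.2
eef_pos: [0.6306, 0.0068, 0.0484]
tool_rot: [1.0, 0.001, -0.001, -0.0]
force: [0.5, -0.6, -0.5]
gripper_width: 0.0884
grasp_force: 0.0
```

step_arm(
  motion="10 0 0 0 0 0 0; 10 0 0 0 0 0 0; 10 0 0 0 0 0 0; 10 0 0 0 0 0 0; 10 0 0 0 0 0 0; 10 0 0 0 0 0 0; 10 0 0 0 0 0 0; 10 0 0 0 0 0 0",
  squeeze=15,
)

```text
time: 2.87
eef_pos: [0.6317, 0.0061, 0.0523]
tool_rot: [1.0, 0.0, 0.0, 0.0]
force: [0.7, -0.3, 0.4]
gripper_width: 0.0367
grasp_force: 0.0
```

step_arm(
  motion="10 0 0 0 0 0 0; 10 0 0 0 0 0 0; 10 0 0 0 0 0 0; 10 0 0 0 0 0 0; 10 0 0 0 0 0 0",
)

```text
time: 3.28
eef_pos: [0.6315, 0.0062, 0.0517]
tool_rot: [1.0, 0.0, -0.0, -0.0]
force: [-0.4, -0.3, -0.2]
gripper_width: 0.0193
grasp_force: 15.0
```

step_arm(
  motion="10 0 0 -35 0 0 0; 10 0 0 -35 0 0 0; 10 0 39 0 0 0 0; 10 0 39 0 0 0 0; 10 0 39 0 0 0 0; 10 0 39 0 0 0 0; 10 0 39 0 0 0 0; 10 -1 39 0 0 0 0",
)

```text
time: 3.95
eef_pos: [0.6304, -0.2298, 0.1217]
tool_rot: [1.0, 0.0, -0.0, -0.0]
force: [0.5, 0.5, -0.4]
gripper_width: 0.0196
grasp_force: 15.0
```

step_arm(
  motion="10 0 38 0 0 0 0; 10 0 0 0 0 0 0; 10 0 0 32 0 0 0; 10 0 0 20 0 0 0; 10 0 0 10 0 0 0; 10 0 0 3 0 0 0; 10 0 0 0 0 0 0",
)

```text
time: 4.53
eef_pos: [0.6308, -0.2656, 0.0567]
tool_rot: [1.0, 0.001, -0.0, -0.0]
force: [-0.2, 0.1, 0.4]
gripper_width: 0.0192
grasp_force: 15.0
```

step_arm(
  motion="46 0 0 0 0 0 0; 46 0 0 0 0 0 0; 46 0 0 0 0 0 0; 46 0 0 0 0 0 0; 46 0 0 -35 0 0 0; 46 0 0 -40 0 0 0; 88 -12 -37 0 0 0 0; 88 -12 -37 0 0 0 0",
)

```text
time: 5.2
eef_pos: [0.6073, -0.1928, 0.1345]
tool_rot: [1.0, -0.001, 0.003, 0.001]
force: [0.4, 0.6, 0.4]
gripper_width: 0.0571
grasp_force: 0.0
```

step_arm(
  motion="88 -12 -37 0 0 0 0; 88 -12 -37 0 0 0 0; 88 -12 -37 0 0 0 0; 88 -12 -38 0 0 0 0; 88 -12 -38 0 0 0 0; 88 -13 -38 0 0 0 0; 88 0 0 40 0 0 0; 88 0 0 40 0 0 0",
)

```text
time: 5.87
eef_pos: [0.5344, 0.0349, 0.0532]
tool_rot: [1.0, 0.002, 0.003, 0.0]
force: [0.6, -0.2, -0.3]
gripper_width: 0.088
grasp_force: 0.0
```

step_arm(
  motion="10 0 0 0 0 0 0; 10 0 0 0 0 0 0; 10 0 0 0 0 0 0; 10 0 0 0 0 0 0; 10 0 0 0 0 0 0; 10 0 0 0 0 0 0; 10 0 0 0 0 0 0; 10 0 0 0 0 0 0",
)

```text
time: 6.53
eef_pos: [0.5336, 0.0329, 0.0522]
tool_rot: [1.0, 0.0, 0.0, 0.0]
force: [-0.3, -0.1, -1.0]
gripper_width: 0.0366
grasp_force: 0.0
```

step_arm(
  motion="10 0 0 0 0 0 0; 10 0 0 0 0 0 0; 10 0 0 0 0 0 0; 10 0 0 0 0 0 0; 10 0 0 0 0 0 0",
)

```text
time: 6.95
eef_pos: [0.5335, 0.0331, 0.0517]
tool_rot: [1.0, 0.0, -0.0, -0.0]
force: [0.6, -0.4, 0.4]
gripper_width: 0.0191
grasp_force: 15.0
```

step_arm(
  motion="10 0 0 -35 0 0 0; 10 0 0 -35 0 0 0; 10 6 38 0 0 0 0; 10 6 38 0 0 0 0; 10 6 38 0 0 0 0; 10 6 38 0 0 0 0; 10 6 38 0 0 0 0; 10 5 38 0 0 0 0",
)

```text
time: 7.62
eef_pos: [0.5686, -0.1968, 0.1217]
tool_rot: [1.0, 0.0, -0.0, -0.0]
force: [0.0, 0.9, 0.5]
gripper_width: 0.0193
grasp_force: 15.0
```

step_arm(
  motion="10 5 38 0 0 0 0; 10 5 37 0 0 0 0; 10 0 0 0 0 0 0; 10 0 0 32 0 0 0; 10 0 0 20 0 0 0; 10 0 0 10 0 0 0; 10 0 0 3 0 0 0; 10 0 0 0 0 0 0",
)

```text
time: 8.28
eef_pos: [0.5788, -0.2697, 0.0567]
tool_rot: [1.0, 0.001, -0.0, -0.0]
force: [-0.4, 0.7, -0.5]
gripper_width: 0.0197
grasp_force: 15.0
```

step_arm(
  motion="46 0 0 0 0 0 0; 46 0 0 0 0 0 0; 46 0 0 0 0 0 0; 46 0 0 0 0 0 0; 46 0 0 -35 0 0 0; 46 0 0 -40 0 0 0; 60 0 0 -40 0 0 0; 60 0 0 0 0 0 0",
)

```text
time: 8.95
eef_pos: [0.5811, -0.2713, 0.1806]
tool_rot: [1.0, 0.001, 0.006, 0.004]
force: [0.4, -0.3, 0.6]
gripper_width: 0.0575
grasp_force: 0.0
```

step_arm(
  motion="88 -26 -20 -14 0 0 0; 88 -26 -20 -14 0 0 0; 88 -26 -20 -14 0 0 0; 88 -26 -20 -14 0 0 0; 88 -26 -20 -14 0 0 0; 88 -26 -20 -14 0 0 0; 88 -25 -20 -14 0 0 0; 88 0 0 0 0 0 0",
)

```text
time: 9.62
eef_pos: [0.3954, -0.1278, 0.2725]
tool_rot: [1.0, 0.001, 0.002, 0.001]
force: [1.5, -0.5, 1.3]
gripper_width: 0.088
grasp_force: 0.0
```

step_arm(
  motion="88 0 0 0 0 0 -0.09; 88 0 0 0 0 0 -0.09; 88 0 0 0 0 0 -0.085; 88 0 0 0 0 0 0; 88 0 0 0 0 0 0",
)

```text
time: 10.03
eef_pos: [0.3978, -0.1303, 0.2696]
tool_rot: [0.991, 0.131, 0.0, 0.0]
force: [-0.3, -1.1, -0.3]
gripper_width: 0.0878
grasp_force: 0.0
```

```bash
python3 - <<'E'
from h import *
s=sense(); print(s["time"],s["eef_pos"],R.from_quat(s["tool_rot"]).as_matrix().round(3).tolist())
im,K,T=cam("wrist"); np.savez("w2",im=im,K=K,T=T); save(im,"w2",1.5)
E
```

```text
10.0333 [ 0.39781607 -0.13025704  0.26961354] [[0.966, 0.26, 0.0], [0.26, -0.966, -0.0], [0.0, 0.0, -1.0]]
```

View pics/w2.png

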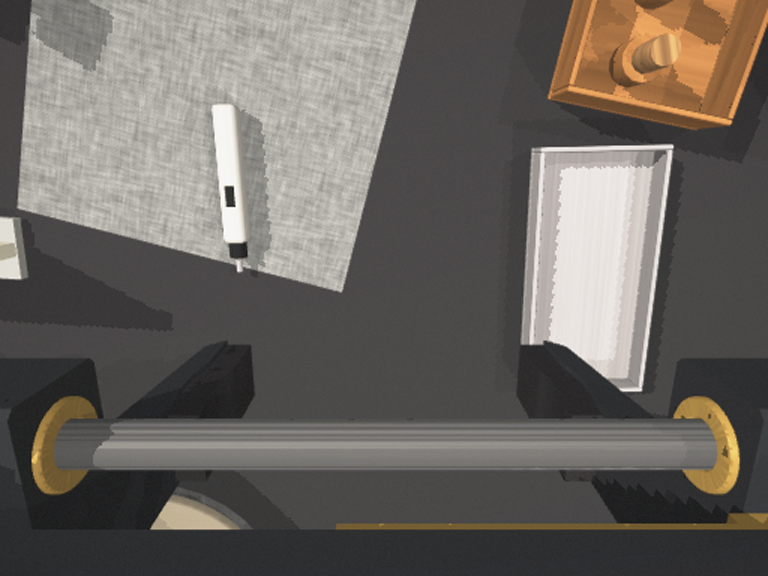

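The wrist view (1.5x) shows the pen bar from (224,105) to (235,242) with its nose at the lower end, and tray rim corners at (532,150), (673,147) and (641,389). A stopper is standing in the box at (650,55).

```bash
python3 - <<'E'
from h import *
d=np.load("w2.npz"); im,K,T=d["im"],d["K"],d["T"]; s=1/1.5
hsv=cv2.cvtColor(im,cv2.COLOR_RGB2HSV)
m=((hsv[...,2]>215)&(hsv[...,1]<40)).astype(np.uint8); m[:,:130]=0;m[:,180:]=0;m[175:]=0
m=cv2.morphologyEx(m,cv2.MORPH_OPEN,np.ones((3,3)))
k,l,st,ce=cv2.connectedComponentsWithStats(m); i=1+st[1:,4].argmax()
b=cv2.boxPoints(cv2.minAreaRect(np.argwhere(l==i)[:,::-1].astype(np.float32)))
print("mask",st[i],onplane(K,T,b,.017)[:,:2].round(3).tolist())
p=onplane(K,T,np.array([[224,105],[235,242]])*s,.018)[:,:2]; v=p[0]-p[1]
print("pen",p.round(4),p.mean(0).round(4),np.linalg.norm(v),np.degrees(np.arctan2(v[1],v[0])))
t=onplane(K,T,np.array([[531,149],[674,146],[642,390]])*s,.024)[:,:2]; v=t[1]-t[2]
print("tray",t.round(4),((t[0]+t[2])/2).round(4),np.linalg.norm(v),np.linalg.norm(t[0]-t[1]),np.degrees(np.arctan2(v[1],v[0])))
P=p.mean(0); C=(t[0]+t[2])/2; W=R.from_quat(sense()["tool_rot"]).as_matrix()[:2,:2]; e=np.array(sense()["eef_pos"][:2])
print("tool shift to pen",W.T@(P-e),"pen->tray",W.T@(C-P))
E
```

```text
mask [ 142   70   21   92 1164] [[0.467, 0.019], [0.472, 0.005], [0.374, -0.023], [0.369, -0.007]]
pen [[ 0.4698  0.0099]
 [ 0.3721 -0.0162]] [ 0.4209 -0.0032] 0.10107167172203628 14.923742290989683
tray [[ 0.4984 -0.2158]
 [ 0.5278 -0.3168]
 [ 0.3384 -0.3723]] [ 0.4184 -0.2941] 0.1973791160719389 0.10518976466809067 16.312529531658075
tool shift to pen [ 0.05541294 -0.11667683] pen->tray [-0.07806296  0.28025175]
```

step_arm(
  motion="56 14 -29 20 0 0 0; 56 14 -29 20 0 0 0; 56 14 -29 20 0 0 0; 56 13.5 -29.5 20 0 0 0; 56 0 0 40 0 0 0; 56 0 0 40 0 0 0; 56 0 0 35 0 0 0; 56 0 0 20 0 0 0",
)

```text
time: 10.75
eef_pos: [0.4192, -0.0025, 0.0516]
tool_rot: [0.991, 0.132, -0.002, -0.001]
force: [1.0, -0.3, -0.1]
gripper_width: 0.0565
grasp_force: 0.0
```

step_arm(
  motion="56 0 0 14 0 0 0; 56 0 0 8 0 0 0; 56 0 0 2 0 0 0; 56 0 0 0 0 0 0; 8 0 0 0 0 0 0; 8 0 0 0 0 0 0; 8 0 0 0 0 0 0; 8 0 0 0 0 0 0",
  squeeze=25,
)

```text
time: 11.42
eef_pos: [0.4208, -0.0032, 0.0312]
tool_rot: [0.991, 0.132, 0.001, 0.0]
force: [-0.7, 0.7, -0.6]
gripper_width: 0.0314
grasp_force: 0.0
```

step_arm(
  motion="8 0 0 0 0 0 0; 8 0 0 0 0 0 0; 8 0 0 0 0 0 0; 8 0 0 0 0 0 0; 8 0 0 0 0 0 0",
)

```text
time: 11.83
eef_pos: [0.4206, -0.0031, 0.0309]
tool_rot: [0.991, 0.133, 0.0, 0.0]
force: [-0.7, 0.5, 4.8]
gripper_width: 0.0179
grasp_force: 25.0
```

step_arm(
  motion="8 0 0 -20 0 0 0; 8 0 0 -35 0 0 0; 8 0 0 -20 0 0 0; 8 -10 35 0 0 0 0; 8 -10 35 0 0 0 0; 8 -10 35 0 0 0 0; 8 -10 35 0 0 0 0; 8 -10 35 0 0 0 0",
)

```text
time: 12.5
eef_pos: [0.4178, -0.1868, 0.1057]
tool_rot: [0.991, 0.132, -0.0, -0.0]
force: [0.7, 0.7, -0.3]
gripper_width: 0.0176
grasp_force: 25.0
```

step_arm(
  motion="8 -10 35 0 0 0 -0.022; 8 -9 35 0 0 0 0; 8 -9 35 0 0 0 0; 8 0 0 0 0 0 0; 8 0 0 30 0 0 0; 8 0 0 20 0 0 0; 8 0 0 12 0 0 0; 8 0 0 5 0 0 0",
)

```text
time: 13.17
eef_pos: [0.4197, -0.2928, 0.0367]
tool_rot: [0.99, 0.143, -0.001, -0.001]
force: [0.1, 0.6, -1.0]
gripper_width: 0.0179
grasp_force: 25.0
```

step_arm(
  motion="8 0 0 2 0 0 0; 8 0 0 0 0 0 0",
)

```text
time: 13.33
eef_pos: [0.4205, -0.2936, 0.0368]
tool_rot: [0.99, 0.143, -0.0, -0.0]
force: [-0.6, -0.2, -0.3]
gripper_width: 0.0175
grasp_force: 25.0
```

step_arm(
  motion="8 0 0 2 0 0 0; 8 0 0 0 0 0 0; 42 0 0 0 0 0 0; 42 0 0 0 0 0 0; 42 0 0 0 0 0 0; 42 0 0 0 0 0 0; 42 0 0 -25 0 0 0; 42 0 0 -40 0 0 0",
)

```text
time: 14.0
eef_pos: [0.4191, -0.2924, 0.0978]
tool_rot: [0.99, 0.143, -0.002, -0.003]
force: [0.3, -0.5, 0.0]
gripper_width: 0.0417
grasp_force: 0.0
```

```bash
python3 - <<'E'
from h import *
d=np.load("side.npz"); print(onplane(d["K"],d["T"],np.array([[230,117],[215,120],[248,120]])/3.2+[170,90],.105).round(3).tolist())
e=np.load("scene.npz"); print(onplane(e["K"],e["T"],np.array([[551,365],[534,363],[552,353],[570,371],[553,380]])/1.5,.105).round(3).tolist())
save(e["im"][220:320,330:470],"scrop",5)
E
```

```text
[[0.534, 0.255, 0.105], [0.517, 0.249, 0.105], [0.554, 0.247, 0.105]]
[[0.528, 0.254, 0.105], [0.543, 0.231, 0.105], [0.501, 0.241, 0.105], [0.52, 0.283, 0.105], [0.557, 0.273, 0.105]]
```

View pics/scrop.png

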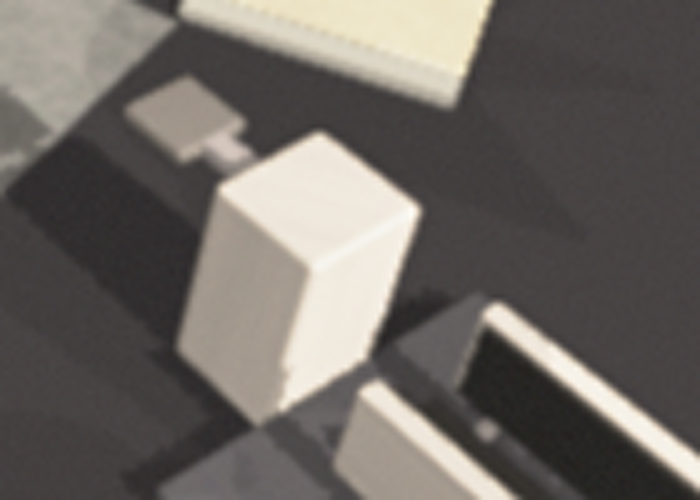

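The crop shows the lever pad's top corners at (125,108), (188,77), (245,122) and (180,163), and the housing's top corners at (218,188), (320,132), (420,210) and (315,265).

```bash
python3 - <<'E'
from h import *
e=np.load("scene.npz"); K,T=e["K"],e["T"]; c=lambda p:np.array(p)/5+[330,220]
p=onplane(K,T,c([[125,108],[188,77],[245,122],[180,163]]),.105)[:,:2]
h=onplane(K,T,c([[218,188],[320,132],[420,210],[315,265]]),.118)[:,:2]
for q in(p,h):
    print(q.round(3).tolist(),q.mean(0).round(4),[np.linalg.norm(q[i]-q[(i+1)%4]).round(4) for i in range(4)])
    for a,b in((1,2),(0,3)): v=q[b]-q[a]; print(np.degrees(np.arctan2(v[1],v[0])))
v=h.mean(0)-p.mean(0); print("pad->housing",np.linalg.norm(v),np.degrees(np.arctan2(v[1],v[0])))
s=sense(); print(s["q"],s["eef_pos"])
E
```

```text
[[0.543, 0.228], [0.502, 0.24], [0.513, 0.277], [0.559, 0.267]] [0.5293 0.253 ] [np.float64(0.0427), np.float64(0.0379), np.float64(0.0472), np.float64(0.0418)]
74.14067417310717
68.1296657669198
[[0.574, 0.293], [0.509, 0.311], [0.526, 0.366], [0.588, 0.346]] [0.5492 0.3288] [np.float64(0.0679), np.float64(0.058), np.float64(0.0653), np.float64(0.055)]
73.3657004846346
76.05436820278959
pad->housing 0.07833475115598545 75.3469611436878
[-8.38736627e-01  4.83738407e-01  1.72878638e+00 -1.84547026e-05
  9.36153014e-01  4.44456918e-01] [ 0.41911705 -0.29240181  0.09779591]
```

step_arm(
  motion="0 0 0 -37 0 0 -0.114; 0 0 0 -37 0 0 -0.114; 0 0 0 -37 0 0 -0.114; 0 0 0 0 0 0 -0.114; 0 0 0 0 0 0 -0.114; 0 0 0 0 0 0 -0.114; 0 0 0 0 0 0 -0.114; 0 0 0 0 0 0 -0.114",
)

```text
time: 14.67
eef_pos: [0.4204, -0.2936, 0.2108]
tool_rot: [0.824, 0.567, 0.0, 0.0]
force: [-0.0, 0.7, 0.8]
gripper_width: 0.0005
grasp_force: 0.0
```

step_arm(
  motion="0 0 0 0 0 0 -0.114; 0 0 0 0 0 0 0; 0 0 0 0 0 0 0",
)

```text
time: 14.92
eef_pos: [0.4204, -0.2937, 0.2107]
tool_rot: [0.793, 0.609, 0.0, 0.0]
force: [0.1, 0.3, -0.2]
gripper_width: -0.0001
grasp_force: 0.0
```

```bash
python3 - <<'E'
from h import *
s=sense(); W=R.from_quat(s["tool_rot"]).as_matrix(); e=np.array(s["eef_pos"]); print(e,np.degrees(np.arctan2(W[1,0],W[0,0])))
print((W.T@(np.array([.530,.253,.15])-e)*1000).round(1))
E
```

```text
[ 0.42041081 -0.29366202  0.21074656] 75.08172606844775
[556.4 -34.8  60.8]
```

step_arm(
  motion="0 37 -2.3 0 0 0 0; 0 37 -2.3 0 0 0 0; 0 37 -2.3 0 0 0 0; 0 37 -2.3 0 0 0 0; 0 37 -2.3 0 0 0 0; 0 37 -2.3 0 0 0 0; 0 37 -2.3 0 0 0 0; 0 37 -2.3 0 0 0 0",
)

```text
time: 15.58
eef_pos: [0.4779, -0.0009, 0.2109]
tool_rot: [0.793, 0.609, 0.0, 0.0]
force: [1.2, -0.5, -0.3]
gripper_width: 0.0003
grasp_force: 0.0
```

step_arm(
  motion="0 37 -2.3 0 0 0 0; 0 37 -2.3 0 0 0 0; 0 37 -2.3 0 0 0 0; 0 37 -2.3 0 0 0 0; 0 36 -2.3 0 0 0 0; 0 0 0 0 0 0 0; 0 0 0 0 0 0 0; 0 0 0 0 0 0 0",
)

```text
time: 16.25
eef_pos: [0.5134, 0.1777, 0.2106]
tool_rot: [0.792, 0.61, -0.0, 0.0]
force: [-0.0, 0.6, 0.5]
gripper_width: 0.0002
grasp_force: 0.0
```

```bash
python3 - <<'E'
from h import *
im,K,T=cam("wrist"); np.savez("w3",im=im,K=K,T=T); s=sense(); print(s["eef_pos"],s["q"])
im2,_,_=cam("side"); 
a=cv2.resize(im2[130:330,150:350],(500,500),interpolation=cv2.INTER_CUBIC)
b=np.zeros((500,300,3),np.uint8); save(np.hstack([a]),"side2"); save(im,"w3",1.5)
E
```

```text
[0.51344407 0.177229   0.21066182] [ 1.16675202e-01  3.98507158e-01  1.52044334e+00 -2.21066864e-04
  1.22297277e+00  3.76185852e-01]
```

View pics/w3.png

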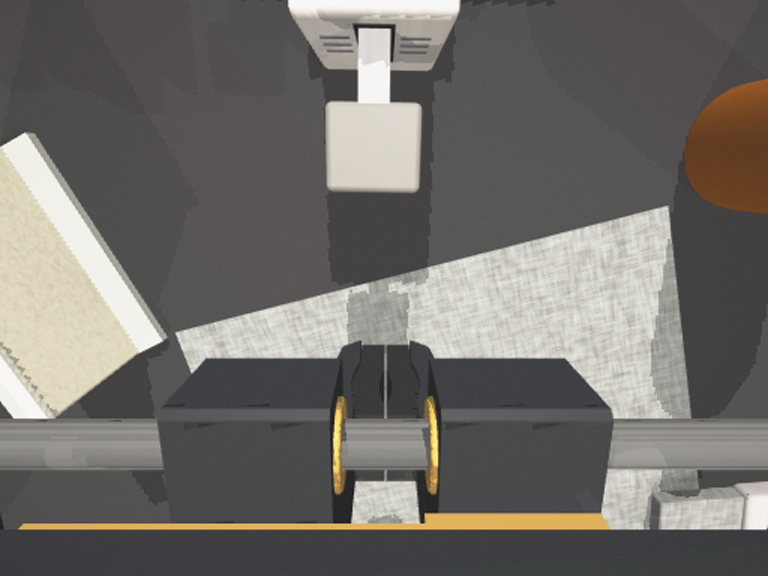

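View pics/side2.png

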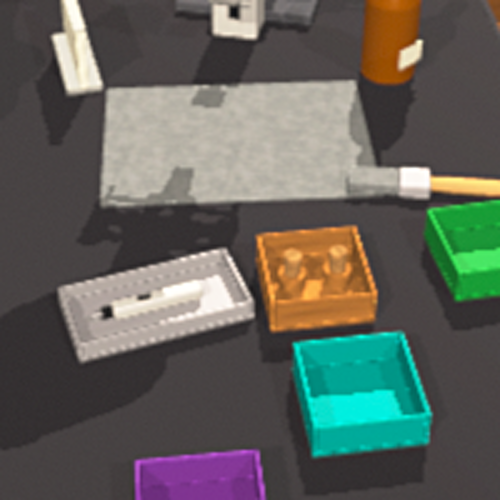

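The wrist view shows the lever pad centred at (374,146), square to the tool, with the sign and bottle well to the sides. The side view shows both stoppers standing in the wooden box and the pen flat in the tray.

```bash
python3 - <<'E'
from h import *
d=np.load("w3.npz"); s=sense(); W=R.from_quat(s["tool_rot"]).as_matrix(); e=np.array(s["eef_pos"])
g=onplane(d["K"],d["T"],np.array([[374,146],[328,103],[420,190],[165,340]])/1.5,.105); print(g.round(4)); print(((g-e)@W*1000).round(1))
d=np.load("side.npz"); print("bottle",onplane(d["K"],d["T"],np.array([[433,222]])/3.2+[170,90],0)+[[0,.03,0]])
E
```

```text
[[0.5271 0.249  0.105 ]
 [0.5121 0.2719 0.105 ]
 [0.5427 0.2246 0.105 ]
 [0.4001 0.1853 0.105 ]]
[[  73.1   -5.3  105.8]
 [  91.4  -25.7  105.8]
 [  53.5   16.   105.8]
 [ -21.1 -111.7  105.8]]
bottle [[0.76463863 0.2131046  0.        ]]
```

step_arm(
  motion="0 37 -2.5 0 0 0 0; 0 37 -2.5 0 0 0 0; 0 0 0 0 0 0 0; 0 0 0 35 0 0 0; 0 0 0 25 0 0 0; 0 0 0 13 0 0 0; 0 0 0 0 0 0 0; 0 0 0 0 0 0 0",
)

```text
time: 17.02
eef_pos: [0.5277, 0.2499, 0.138]
tool_rot: [0.792, 0.61, -0.0, -0.0]
force: [-0.5, 0.0, 1.2]
gripper_width: 0.0007
grasp_force: 0.0
```

step_arm(
  motion="0 0 0 3 0 0 0; 0 0 0 2 0 0 0; 0 0 0 2 0 0 0; 0 0 0 2 0 0 0; 0 0 0 2 0 0 0; 0 0 0 0 0 0 0; 0 0 0 0 0 0 0",
)

```text
time: 17.6
eef_pos: [0.5278, 0.2509, 0.1273]
tool_rot: [0.792, 0.611, 0.0, 0.0]
force: [-1.0, -2.0, 5.3]
gripper_width: 0.0005
grasp_force: 2.6
```

step_arm(
  motion="0 0 0 4 0 0 0; 0 0 0 4 0 0 0; 0 0 0 4 0 0 0; 0 0 0 4 0 0 0; 0 0 0 4 0 0 0; 0 0 0 4 0 0 0; 0 0 0 3 0 0 0; 0 0 0 0 0 0 0",
)

```text
time: 18.27
eef_pos: [0.5279, 0.2509, 0.0999]
tool_rot: [0.792, 0.611, 0.0, 0.0]
force: [-0.7, -2.7, 8.3]
gripper_width: 0.0008
grasp_force: 3.9
```

step_arm(
  motion="0 0 0 0 0 0 0; 0 0 0 2 0 0 0; 0 0 0 0 0 0 0; 0 0 0 0 0 0 0",
)

```text
time: 18.6
eef_pos: [0.5279, 0.2509, 0.0984]
tool_rot: [0.792, 0.611, 0.0, 0.0]
force: [-1.5, -2.5, 8.4]
gripper_width: 0.0005
grasp_force: 4.1
```

step_arm(
  motion="0 0 0 2 0 0 0; 0 0 0 0 0 0 0; 0 0 0 0 0 0 0",
)

```text
time: 18.85
eef_pos: [0.5279, 0.251, 0.0963]
tool_rot: [0.792, 0.611, 0.0, 0.0]
force: [-1.2, -2.8, 6.8]
gripper_width: 0.0003
grasp_force: 3.8
```

step_arm(
  motion="0 0 0 2 0 0 0; 0 0 0 0 0 0 0; 0 0 0 0 0 0 0",
)

```text
time: 19.1
eef_pos: [0.5279, 0.2509, 0.0942]
tool_rot: [0.792, 0.611, 0.0, 0.0]
force: [-0.4, -2.1, 6.7]
gripper_width: 0.0005
grasp_force: 3.2
```

step_arm(
  motion="0 0 0 2 0 0 0; 0 0 0 0 0 0 0; 0 0 0 0 0 0 0",
)

```text
time: 19.35
eef_pos: [0.5279, 0.2509, 0.0921]
tool_rot: [0.792, 0.611, 0.0, 0.0]
force: [-1.0, -2.7, 5.6]
gripper_width: 0.0004
grasp_force: 2.9
```

step_arm(
  motion="0 0 0 1.5 0 0 0; 0 0 0 0 0 0 0; 0 0 0 0 0 0 0",
)

```text
time: 19.6
eef_pos: [0.5279, 0.251, 0.0907]
tool_rot: [0.792, 0.611, 0.0, 0.0]
force: [-1.0, -2.2, 6.3]
gripper_width: 0.0004
grasp_force: 3.1
```

step_arm(
  motion="0 0 0 1.5 0 0 0; 0 0 0 0 0 0 0; 0 0 0 0 0 0 0",
)

```text
time: 19.85
eef_pos: [0.5279, 0.2509, 0.0893]
tool_rot: [0.792, 0.611, 0.0, 0.0]
force: [-0.7, -2.7, 7.6]
gripper_width: 0.0006
grasp_force: 3.5
```

step_arm(
  motion="0 0 0 1 0 0 0; 0 0 0 0 0 0 0; 0 0 0 0 0 0 0",
)

```text
time: 20.1
eef_pos: [0.5279, 0.2509, 0.0884]
tool_rot: [0.792, 0.611, 0.0, 0.0]
force: [-1.6, -1.8, 7.9]
gripper_width: 0.0006
grasp_force: 3.9
```

step_arm(
  motion="0 0 0 0.4 0 0 0; 0 0 0 0 0 0 0; 0 0 0 0 0 0 0; 0 0 0 0 0 0 0",
)

```text
time: 20.43
eef_pos: [0.5279, 0.251, 0.088]
tool_rot: [0.792, 0.611, 0.0, 0.0]
force: [-1.1, -1.7, 8.4]
gripper_width: 0.0004
grasp_force: 4.0
```

```bash
python3 - <<'E'
from h import *
im,K,T=cam("wrist"); save(im,"end",1); s=sense(); print(s["time"],s["eef_pos"],s["force"])
E
```

```text
20.4833 [0.52786921 0.25095928 0.08800577] [-2.38248455 -1.96843161  7.71309355]
```

View pics/end.png

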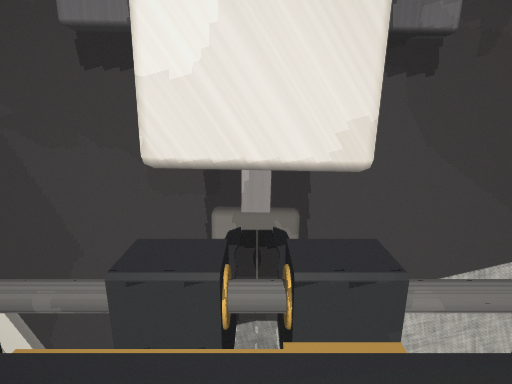

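The wrist view shows the closed fingertips on the middle of the pad (256,222), clear of the housing. Depth is about 42 mm at about 8 N, which matches the third notch.

```bash
python3 -c "
from station import job_done; print(job_done())"
```

```text
the job is handed in; nothing more can be done
None
```

Job handed in at about 20.5 s: both stoppers are standing in the wooden box, the pen is flat in the metal tray, and the arm is holding the lever at about 42 mm with about 8 N, which matches the third notch.

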